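# Clear the sanding jig and load the next block

## Task

Someone left a pointed pine offcut lying across the wooden sanding jig: put it in the plywood scrap box. Then take the pine block with two dark dowel holes in its top from the timber on the bench and lay it flat in the jig, between all its stops, holes still upward, setting it down gently rather than dropping it.

Things in the scene. Friction and masses are not known exactly. Their poses are not given: they have to be found in the camera images.
- block: The workpiece: pine block, 140 long (its x) x 44 wide (y) x 36 mm high, 0.11 kg, two dark 14 mm dowel holes in its top, 45 mm either side of the middle. It lies flat on the bench among pine pieces without holes (80 mm stub, 12 mm thin slat, 300 mm length). Origin: centre of its underside; z up. Either end may point either way in the jig.
- offcut: The obstacle: pine offcut, 125 long (its x) x 30 wide (y) x 26 mm high, 0.05 kg, one end square, the other (+x) cut to a point over the last 15 mm. It lies flat on the jig's floor, roughly crosswise, sticking out through the gaps in both long sides. Origin: on its underside, midway between the ends, on its centre line; z up.
- jig: Sanding jig, fixed: plywood plate 200 (its x) x 100 (y) x 12 mm with dark wood stops 15 mm high on it, framing a central pocket 164 (x) x 66 mm (y): a stop across each end, and on each long side a 35 mm stop at each corner, leaving a 94 mm gap for fingers between. The block goes in with its length along x. Origin: centre of the plate's underside, on the bench; pocket floor 12 mm above it.
- crate: The scrap box, fixed: an open-topped plywood tray, 240 (its x) x 180 (y) x 60 mm high outside, walls and floor 8 mm thick, with one small chip of wood (55 x 35 x 10 mm) lying in a corner. Origin: centre of its underside, on the bench; z up.
There are look-alikes about, which are no part of the job. What is shaped like the offcut but yellow is not meant.

How it is judged:
On the way, in this order (a step that is already met when the one before it is completed fails the run):
1. the offcut lies in the scrap box, let go (x of offcut in the frame of crate between -0.112 and 0.112 m and y of offcut in the frame of crate between -0.082 and 0.082 m and z of offcut in the frame of crate between 0 and 0.055 m and contact force between the fingers and offcut below 0.1 N), for 0.2 s.
2. the block lies flat in the jig's pocket (x of block in the frame of jig between -0.016 and 0.016 m and y of block in the frame of jig between -0.016 and 0.016 m and z of block in the frame of jig between 0.007 and 0.018 m and angle between block's own z axis and vertical below 0.1 rad and angle between the x axis of block and the x axis of jig, either way round below 0.22 rad), for 0.2 s.
At the end, for the whole second after the job is handed in: The offcut is inside the scrap box, its origin below 55 mm; the block lies on the jig's floor (underside at 7 to 18 mm), centred within 16 mm along both jig axes, length within 0.22 rad of the jig's, holes up, tilted under 0.1 rad; both released and at rest (all of step 1 and all of step 2 and contact force between the fingers and block below 0.1 N and linear speed of each of block, offcut below 0.02 m/s); the robot touches nothing.
It fails at once if the block is dropped: it moves faster than 0.7 m/s without the fingers touching it (contact force between the fingers and block below 0.1 N and linear speed of block above 0.7 m/s).
It also fails if it takes over 64 s, if anything falls off the work surface, if the arm or the gripper's body presses on something with over 40 N, if the wrist force passes 120 N, or if a joint passes its speed limit or range.

## Robot

A 6-joint arm with a two-finger parallel gripper is mounted at the origin on the work surface. World frame = base frame: x ahead of the robot, y to its left, z up, the work surface at z = 0. Lengths are in m, angles in rad, forces in N, time in s.
With the tool pointing down it reaches from about 0.3 to 0.875 m from the base axis. Payload 6.4 kg.
Tool frame: the origin (TCP) lies where the fingers leave the gripper's body, on its centre line; the fingertips stand 73 mm ahead of it and the grasp point (between the pads) lies 54 mm ahead of it; z points along the fingers, y is the line along which they close (so a half turn about z gives the same grasp; the last joint's range is limited). The gripper opens to 85 mm and grips with 20 to 120 N. Pads are 22 mm wide; open, the fingers measure 114 mm over their backs; the gripper's body (76 mm by 85 mm) begins 54 mm behind the grasp point. The pads swing forward as they close: fully open they stand 13 mm farther back than shut.
Start: joints at [0.988, 0.181, 1.607, -0, 1.354, -0.206], TCP at [0.212, 0.535, 0.304] pointing down, gripper open.
Joint ranges: [-2.99, 2.99], [-0.89, 2.07], [0.3, 2.58], [-1.14, 4.28], [0, 2.63], [-3.12, 3.12]. Speed limits (rad/s): [2.57, 2.57, 3.01, 3.14, 3.14, 3.14].

## Interface

Orientations are given as a unit quaternion [w, x, y, z].
In Python, from bench import ctrl gives the robot as it stands.
- The arm moves only by the tool carry_out, never from a script. Its argument "steps" is one flat list of numbers, 7 for each row, row after row: the shift along the tool's x, y, z in m, then the turn, a rotation vector about the tool's x, y, z in rad, then the opening, from 0 (shut) to 1 (fully open). In form: [dx, dy, dz, wx, wy, wz, claw, dx, dy, dz, wx, wy, wz, claw, ...]. A call has 1 to 20 rows; each row is the pose to reach, as a shift and turn from the pose commanded when the call began, along the tool's axes at that moment; what a row does not reach only later rows make up. A row lasts 1/10 s, in which the tool goes at most 50 mm and 8.59 degrees, less where a joint would pass 70% of its speed; a pose out of reach is approached as far as the arm can. A call with a gripper value outside its range is refused whole. The fingers move at their own pace and stop on an object; the grip force is fixed at half the most. Time passes only in rows, so rows that repeat a pose let the fingers close. It gives the time, the measured TCP pose, the force, the opening and the grip force at its end, in the units of the state.
- ctrl.get_obs(): the state, without advancing time (a new reading comes with each control period).
- ctrl.camera(name): name is "scene" or "top" or "wrist"; returns the picture (400x640x3 uint8, red, green, blue); there is no depth.
- ctrl.camera_params(name): a dict with "vertical_fov" (degrees; the focal length in pixels is half the picture's height over the tangent of half this angle, whatever the lens; pixels are square), "cx", "cy" (the principal point, pixels), "cam_to_world" (4x4, takes a point from camera to world coordinates); the wrist camera has in their place "hand_eye" (4x4, takes a point from camera to tool coordinates, whose origin is the TCP and whose axes are the flange's). Camera axes: x right, y down, z forward; pixel columns grow to the right and rows downward; lengths in m; the calibration is good to about 2 mm. A picture is of the moment at which its call begins: read the wrist's pose just before it. camera_params takes no time and is no camera call.
- ctrl.hand_in(): hands the job in; it is judged then, once.
The state is a dict: "time_s": time; "q": joint angles; "dq": joint speeds; "joint_efforts": joint torques, N m; "eef_pos": TCP position; "eef_rot": TCP orientation; "wrist_force": force on the tool from outside, world axes, zero at the start; "torque": the same for the moment, N m; "opening": opening from 0.0 (shut) to 1.0 (fully open); "grasp_force": force on a finger pad.
Only numpy, scipy, OpenCV 4.12 (cv2) and the standard library are available. Lean on these libraries where they do the work, as an engineer would, in place of code of your own. Each camera call takes 0.05 s, during which the arm holds its last target. There are 200 camera calls.

## Working session

There is one attempt and no reset: what is moved stays moved. The work goes in short steps, Python scripts to look and compute and a tool call to move; the robot and the scene stay as the last step left them, time stands still between calls to the robot, and variables do not carry over. Pictures are saved under pics/ and viewed, at most 10 in all, crops included, and the job is handed in when it is done.

Besides the shell and the picture viewer there is one more tool, called after "Request:" as name(argument=value, ...), one argument or row to a line, values as JSON. carry_out: Moves the arm, as the interface text tells. Its arguments: {"type":"object","properties":{"steps":{"type":"array"}},"required":["steps"]}

```bash
mkdir -p pics
python3 - <<'E'
from bench import ctrl
import cv2
for n in("top","scene"):
    p=ctrl.camera_params(n);print(n,p)
    cv2.imwrite(f"pics/{n}0.png",ctrl.camera(n)[:,:,::-1])
print(ctrl.camera_params("wrist"));o=ctrl.get_obs();print(o)
E
```

```text
top {'vertical_fov': 43.26682306266247, 'cx': 315.5854625564013, 'cy': 205.21014684500668, 'cam_to_world': array([[-1.09913001e-02, -9.89606275e-01,  1.43382744e-01,
         2.30263130e-01],
       [-9.99939167e-01,  1.10101908e-02, -6.61707825e-04,
         6.78382063e-02],
       [-9.23841158e-04, -1.43381295e-01, -9.89667091e-01,
         1.39210911e+00],
       [ 0.00000000e+00,  0.00000000e+00,  0.00000000e+00,
         1.00000000e+00]])}
scene {'vertical_fov': 48.49606288662849, 'cx': 321.4703824571315, 'cy': 207.81022236170776, 'cam_to_world': array([[-0.52627   ,  0.45076879, -0.72100443,  1.49307438],
       [ 0.85009353,  0.25945064, -0.45828633,  0.72845611],
       [-0.01951611, -0.85410354, -0.51973672,  0.80574624],
       [ 0.        ,  0.        ,  0.        ,  1.        ]])}
{'vertical_fov': 60.265669940781464, 'cx': 324.8946111123967, 'cy': 200.7931696941744, 'hand_eye': array([[-9.96898685e-04, -9.57871248e-01, -2.87196237e-01,
         7.36846056e-02],
       [ 9.99998980e-01, -6.61192132e-04, -1.26589658e-03,
         8.17730701e-06],
       [ 1.02267405e-03, -2
[... 154 characters left out ...]
: 0.1, 'q': array([ 9.87677262e-01,  1.81487130e-01,  1.60792760e+00, -3.56223350e-07,
        1.35380805e+00, -2.06282741e-01]), 'dq': array([-9.39661732e-05, -1.02298445e-03, -3.14535177e-03,  1.68343464e-03,
       -6.42142629e-04, -1.34955742e-03]), 'joint_efforts': array([-5.44797615e-05, -4.45877481e+01, -3.52238095e+01, -1.47988790e-04,
        4.02849982e-03,  8.41333019e-06]), 'eef_pos': array([0.21134153, 0.53432789, 0.30305322]), 'eef_rot': array([-3.13257490e-04,  1.87305188e-01,  9.82301432e-01, -7.52461309e-04]), 'wrist_force': array([-0.16420791,  0.02883491,  0.49438453]), 'torque': array([0.00485282, 0.011837  , 0.00590511]), 'grasp_force': 0.0, 'opening': 1.000185263405794}
```

View pics/top0.png

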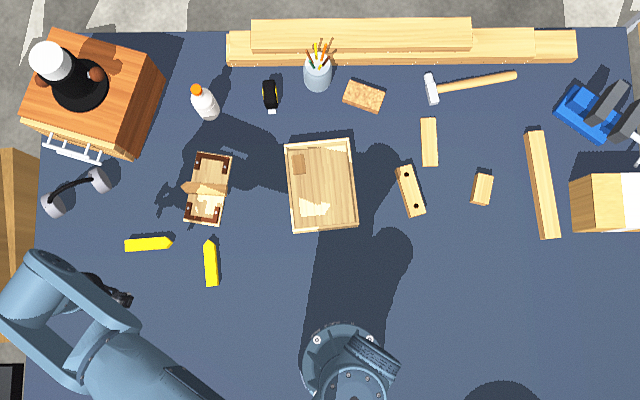

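View pics/scene0.png

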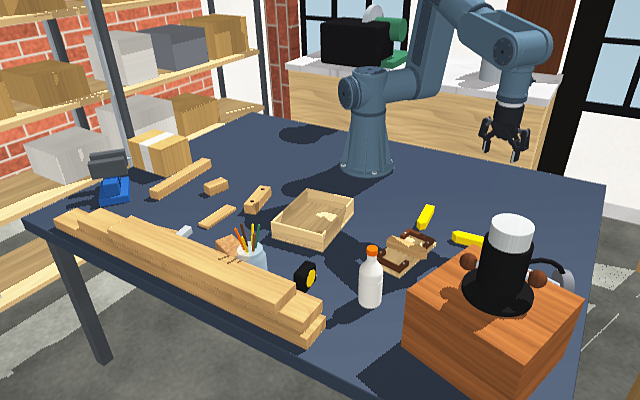

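Offcut candidates in the top view are the pine piece across the jig at (205,187) and two yellow ones at (148,244) and (211,263). I choose the pine one. Block candidates are the holed piece (410,190), slat (429,142), stub (482,188) and the 300 mm length (543,185). I choose the holed one. Next I'll check both in one close crop.

```bash
cat > h.py <<'E'
import numpy as np
from scipy.spatial.transform import Rotation as R
from bench import ctrl
def ray(name,uv,z,obs=None):
    p=ctrl.camera_params(name); f=200/np.tan(np.radians(p["vertical_fov"])/2)
    if name=="wrist":
        T=np.eye(4);q=obs["eef_rot"];T[:3,:3]=R.from_quat([q[1],q[2],q[3],q[0]]).as_matrix();T[:3,3]=obs["eef_pos"];T=T@p["hand_eye"]
    else: T=p["cam_to_world"]
    uv=np.atleast_2d(uv).astype(float)
    d=np.c_[(uv[:,0]-p["cx"])/f,(uv[:,1]-p["cy"])/f,np.ones(len(uv))]@T[:3,:3].T
    return T[:3,3]+d*((z-T[2,3])/d[:,2])[:,None]
E
python3 - <<'E'
import cv2,numpy as np
im=cv2.imread("pics/top0.png")
a=im[145:230,165:250];b=im[145:230,380:450]
cv2.imwrite("pics/crop.png",cv2.resize(np.hstack([a,b]),None,fx=5,fy=5,interpolation=cv2.INTER_CUBIC))
E
```

```text
(no output)
```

View pics/crop.png

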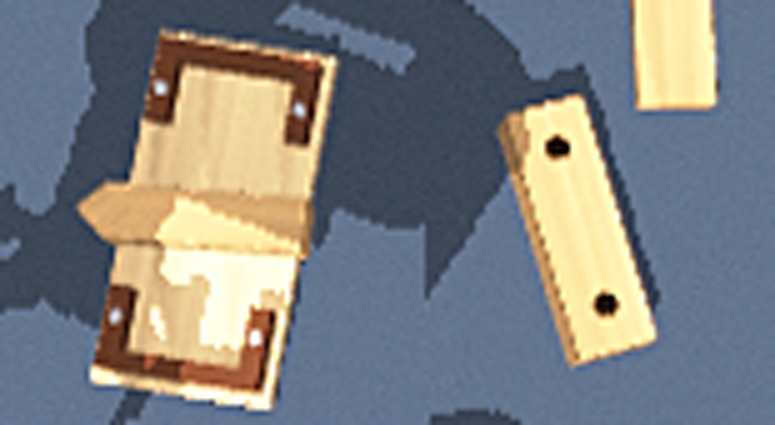

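The crop shows the pine offcut across the jig with its tip at (78,208), and the holed block with holes at (557,147) and (605,304). Both choices are confirmed.

Run:
```python
from h import *
a=lambda l:np.array(l)/5+[165,145]
b=lambda l:(np.array(l)-[425,0])/5+[380,145]
j=ray("top",a([(160,30),(337,58),(270,408),(92,380)]),.015);c=j.mean(0);print("jig",j.round(3),c)
ax=(j[0]+j[1]-j[2]-j[3])/2;print(np.linalg.norm(ax),np.degrees(np.arctan2(ax[1],ax[0])))
o=ray("top",a([(78,208),(306,231)]),.038);print("off",o,np.linalg.norm(o[0]-o[1]))
h=ray("top",b([(557,147),(605,304)]),.036);d=h[0]-h[1];print("blk",h.mean(0),np.linalg.norm(d),np.degrees(np.arctan2(d[1],d[0])))
k=ray("top",[(284,143),(352,138),(358,227),(291,233)],.06);print("crate",k.round(3),k.mean(0))
ob=ctrl.get_obs();q=ob["eef_rot"];print(R.from_quat([q[1],q[2],q[3],q[0]]).as_matrix().round(3))
```

```text
jig [[0.587 0.398 0.015]
 [0.57  0.298 0.015]
 [0.373 0.332 0.015]
 [0.39  0.431 0.015]] [0.48007575 0.3647351  0.015     ]
0.19956608877748794 -9.685939516716106
off [[0.48184892 0.43465715 0.038     ]
 [0.46772488 0.31003983 0.038     ]] 0.12541517034760688
blk [ 0.46568913 -0.19435443  0.036     ] 0.09016177957482294 14.693917547321949
crate [[ 0.595  0.151  0.06 ]
 [ 0.607 -0.034  0.06 ]
 [ 0.364 -0.045  0.06 ]
 [ 0.35   0.133  0.06 ]] [0.47881509 0.05117348 0.06      ]
[[-0.93   0.368 -0.001]
 [ 0.368  0.93  -0.001]
 [ 0.    -0.002 -1.   ]]
```

Request:
carry_out(
  steps=[-0.305,-0.057,0.08,0,0,1.307,0.9,-0.305,-0.057,0.08,0,0,1.307,0.9,-0.305,-0.057,0.08,0,0,1.307,0.9,-0.305,-0.057,0.08,0,0,1.307,0.9,-0.305,-0.057,0.08,0,0,1.307,0.9,-0.305,-0.057,0.08,0,0,1.307,0.9,-0.305,-0.057,0.08,0,0,1.307,0.9,-0.305,-0.057,0.08,0,0,1.307,0.9,-0.305,-0.057,0.08,0,0,1.307,0.9,-0.305,-0.057,0.08,0,0,1.307,0.9,-0.305,-0.057,0.08,0,0,1.307,0.9,-0.305,-0.057,0.08,0,0,1.307,0.9],
)

```text
time_s: 1.3
eef_pos: [0.4739, 0.3696, 0.2238]
eef_rot: [-0.0, 0.745, 0.667, -0.0]
wrist_force: [0.1, -0.3, 0.7]
opening: 0.902
grasp_force: 0.0
```

Run:
```python
from h import *
import cv2,pickle
o=ctrl.get_obs();im=ctrl.camera("wrist");cv2.imwrite("pics/w1.png",im[:,:,::-1]);pickle.dump(o,open("w1.pkl","wb"))
q=o["eef_rot"];print(o["eef_pos"],o["q"],R.from_quat([q[1],q[2],q[3],q[0]]).as_matrix().round(3))
```

```text
[0.47393962 0.36961377 0.22380325] [ 4.65076868e-01  3.18014151e-01  1.60893257e+00 -8.10378932e-06
  1.21484449e+00  5.75458953e-01] [[ 0.11   0.994 -0.   ]
 [ 0.994 -0.11  -0.   ]
 [-0.    -0.    -1.   ]]
```

View pics/w1.png

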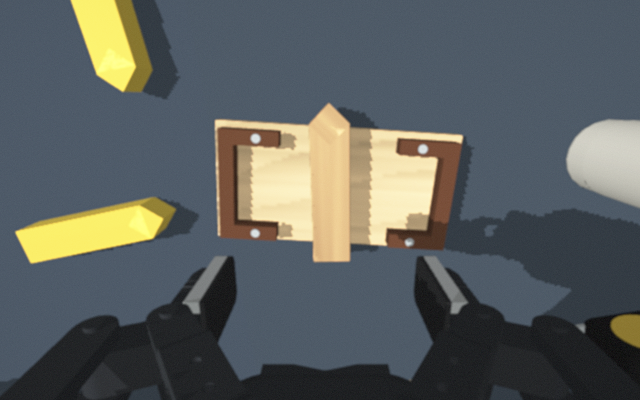

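The wrist view shows the offcut from its tip at (330,103) to its square end at (332,261), with sides at about x=315 and x=350. The jig plate corners are near (216,121), (463,136), (443,248) and (219,236).

Run:
```python
from h import *
import pickle
o=pickle.load(open("w1.pkl","rb"))
f=ray("wrist",[(332,103),(332,261),(316,200),(350,200)],.038,o);print(f.round(4),np.linalg.norm(f[0]-f[1]),np.linalg.norm(f[2]-f[3]))
j=ray("wrist",[(216,121),(463,136),(443,248),(219,236)],.012,o);print(j.round(3),j.mean(0))
s=ray("wrist",[(220,127),(462,142),(443,248),(219,236)],.027,o);print(s.round(3),s.mean(0))
```

```text
[[0.486  0.4379 0.038 ]
 [0.4729 0.314  0.038 ]
 [0.466  0.3673 0.038 ]
 [0.4922 0.3643 0.038 ]] 0.12457367188159682 0.02638363585564102
[[0.393 0.434 0.012]
 [0.589 0.4   0.012]
 [0.572 0.303 0.012]
 [0.376 0.336 0.012]] [0.48233041 0.36827669 0.012     ]
[[0.4   0.43  0.027]
 [0.583 0.398 0.027]
 [0.567 0.31  0.027]
 [0.381 0.342 0.027]] [0.48261202 0.36990229 0.027     ]
```

Request:
carry_out(
  steps=[0,0.003,0.04,0,0,0,0.9,0,0.003,0.08,0,0,0,0.9,0,0.003,0.11,0,0,0,0.9,0,0.003,0.125,0,0,0,0.9,0,0.003,0.136,0,0,0,0.9,0,0.003,0.136,0,0,0,0.9,0,0.003,0.136,0,0,0,0.1,0,0.003,0.136,0,0,0,0.1,0,0.003,0.136,0,0,0,0.1,0,0.003,0.136,0,0,0,0.1,0,0.003,0.136,0,0,0,0.1,0,0.003,0.136,0,0,0,0.1,0,0.003,0.136,0,0,0,0.1],
)

```text
time_s: 2.65
eef_pos: [0.4782, 0.3697, 0.0896]
eef_rot: [0.0, 0.746, 0.666, 0.001]
wrist_force: [-0.4, -0.5, 5.5]
opening: 0.339
grasp_force: 60.7
```

Request:
carry_out(
  steps=[0,0,-0.03,0,0,0,0.1,0,0,-0.07,0,0,0,0.1,0,0,-0.11,0,0,0,0.1,-0.03,0.002,-0.12,0,0,-0.05,0.1,-0.075,0.004,-0.12,0,0,-0.1,0.1,-0.12,0.006,-0.12,0,0,-0.16,0.1,-0.165,0.008,-0.12,0,0,-0.16,0.1,-0.21,0.011,-0.12,0,0,-0.16,0.1,-0.255,0.014,-0.12,0,0,-0.16,0.1,-0.29,0.016,-0.12,0,0,-0.16,0.1,-0.312,0.017,-0.12,0,0,-0.16,0.1,-0.32,0.017,-0.12,0,0,-0.16,0.1,-0.32,0.017,-0.12,0,0,-0.16,0.1],
)

```text
time_s: 3.95
eef_pos: [0.458, 0.0486, 0.2081]
eef_rot: [0.0, 0.691, 0.723, 0.0]
wrist_force: [0.1, 0.1, -1.6]
opening: 0.337
grasp_force: 59.8
```

Run:
```python
from h import *
import cv2
a=ctrl.camera("wrist")[:,:,::-1];b=ctrl.camera("top")[:,:,::-1][100:300,150:450]
b=cv2.resize(b,(480,320));a=cv2.resize(a,(480,300))
cv2.imwrite("pics/c1.png",cv2.resize(__import__('numpy').vstack([a,b]),(464,600)))
```

```text
(no output)
```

View pics/c1.png

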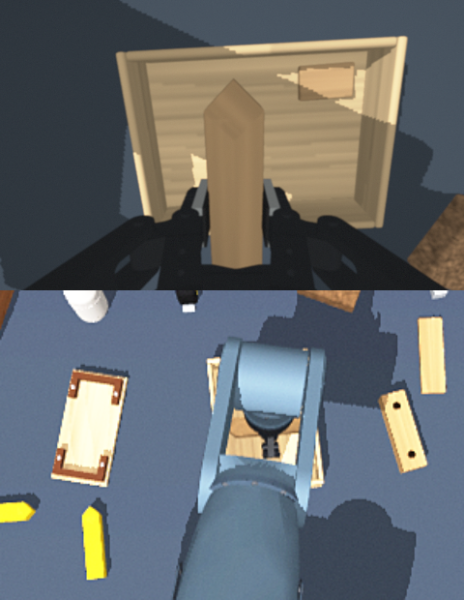

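The offcut hangs level over the crate with its tip inside the rim, and the jig is now empty. I'll lower and release it, then move on to the block.

Request:
carry_out(
  steps=[0,0,0.04,0,0,0,0.1,0,0,0.08,0,0,0,0.1,0,0,0.105,0,0,0,0.1,0,0,0.12,0,0,0,0.1,0,0,0.12,0,0,0,0.1,0,0,0.12,0,0,0,0.7,0,0,0.12,0,0,0,0.7,0,0,0.12,0,0,0,0.7,0,0,0.12,0,0,0,0.7,0,0,0.12,0,0,0,0.7,0,0,0.08,0,0,0,0.7,0,0,0.03,0,0,0,0.7,0,0,-0.01,0,0,0,0.7,0,0,-0.01,0,0,0,0.7],
)

```text
time_s: 5.45
eef_pos: [0.4614, 0.0488, 0.224]
eef_rot: [0.005, 0.69, 0.724, 0.003]
wrist_force: [0.9, 0.2, -0.2]
opening: 0.7
grasp_force: 0.0
```

Request:
carry_out(
  steps=[-0.243,-0.003,0,0,0,1.36,0.9,-0.243,-0.003,0,0,0,1.36,0.9,-0.243,-0.003,0,0,0,1.36,0.9,-0.243,-0.003,0,0,0,1.36,0.9,-0.243,-0.003,0,0,0,1.36,0.9,-0.243,-0.003,0,0,0,1.36,0.9,-0.243,-0.003,0,0,0,1.36,0.9,-0.243,-0.003,0,0,0,1.36,0.9,-0.243,-0.003,0,0,0,1.36,0.9,-0.243,-0.003,0,0,0,1.36,0.9,-0.243,-0.003,0,0,0,1.36,0.9,-0.243,-0.003,0,0,0,1.36,0.9],
)

```text
time_s: 6.65
eef_pos: [0.4663, -0.1935, 0.2176]
eef_rot: [-0.0, 0.992, 0.13, -0.0]
wrist_force: [-0.5, -0.8, 0.3]
opening: 0.899
grasp_force: 0.0
```

Run:
```python
from h import *
import cv2,pickle
o=ctrl.get_obs();a=ctrl.camera("wrist")[:,:,::-1];b=ctrl.camera("top")[:,:,::-1][100:300,150:450]
pickle.dump(o,open("w2.pkl","wb"));print(o["eef_pos"],o["q"])
cv2.imwrite("pics/c2.png",np.vstack([a,cv2.copyMakeBorder(b,0,0,0,340,cv2.BORDER_CONSTANT)]))
```

```text
[ 0.46625639 -0.19350216  0.21755613] [-6.28898564e-01  1.23158995e-01  1.85975501e+00 -1.39914272e-05
  1.15920383e+00  6.81200790e-01]
```

View pics/c2.png

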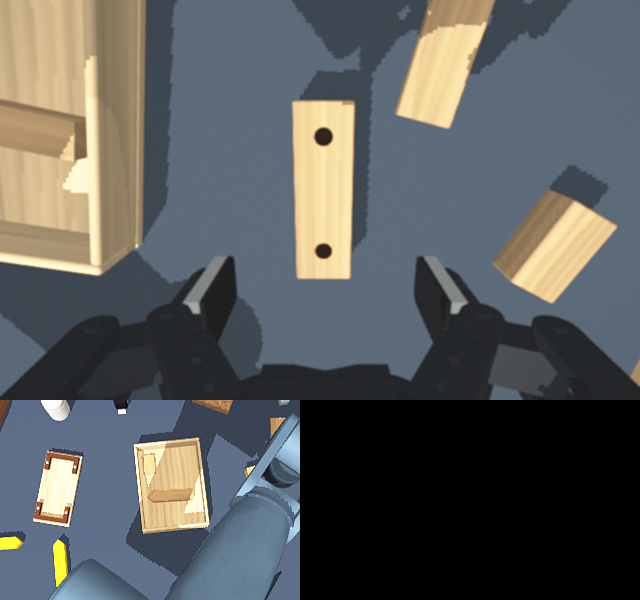

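The offcut lies in the crate. The block is aligned between the fingers, with its holes at (323,137) and (323,251).

Run:
```python
from h import *
import pickle
o=pickle.load(open("w2.pkl","rb"));q=o["eef_rot"];M=R.from_quat([q[1],q[2],q[3],q[0]]).as_matrix()
f=ray("wrist",[(323.5,137),(323,251)],.036,o);m=f.mean(0);d=f[0]-f[1]
print(m,np.linalg.norm(d),np.degrees(np.arctan2(d[1],d[0])),"tool",M.T@(m-o["eef_pos"]),M.T@d)
```

```text
[ 0.46594019 -0.19198798  0.036     ] 0.08996183002692636 14.559775299694964 tool [ 1.46627455e-04 -1.47191857e-03  1.81556694e-01] [ 8.99598734e-02  5.92528210e-04 -3.08842382e-05]
```

Request:
carry_out(
  steps=[0,-0.001,0.04,0,0,0,0.9,0,-0.001,0.08,0,0,0,0.9,0,-0.001,0.11,0,0,0,0.9,0,-0.001,0.128,0,0,0,0.9,0,-0.001,0.138,0,0,0,0.9,0,-0.001,0.138,0,0,0,0.9,0,-0.001,0.138,0,0,0,0.9,0,-0.001,0.138,0,0,0,0.2,0,-0.001,0.138,0,0,0,0.2,0,-0.001,0.138,0,0,0,0.2,0,-0.001,0.138,0,0,0,0.2,0,-0.001,0.138,0,0,0,0.2,0,-0.001,0.138,0,0,0,0.2,0,-0.001,0.138,0,0,0,0.2],
)

```text
time_s: 8.15
eef_pos: [0.4669, -0.1931, 0.0812]
eef_rot: [0.001, 0.992, 0.129, 0.001]
wrist_force: [-0.5, -0.0, 6.0]
opening: 0.5
grasp_force: 62.4
```

Request:
carry_out(
  steps=[0,0,-0.02,0,0,0,0.2,0,0,-0.05,0,0,0,0.2,0,0,-0.09,0,0,0,0.2,0.004,-0.014,-0.12,0,0,0.02,0.2,0.011,-0.04,-0.13,0,0,0.05,0.2,0.022,-0.077,-0.13,0,0,0.08,0.2,0.034,-0.117,-0.13,0,0,0.11,0.2,0.046,-0.158,-0.13,0,0,0.14,0.2,0.058,-0.2,-0.13,0,0,0.17,0.2,0.07,-0.242,-0.13,0,0,0.2,0.2,0.082,-0.284,-0.13,0,0,0.23,0.2,0.094,-0.325,-0.13,0,0,0.26,0.2,0.106,-0.367,-0.13,0,0,0.29,0.2,0.118,-0.408,-0.13,0,0,0.32,0.2,0.13,-0.449,-0.13,0,0,0.35,0.2,0.141,-0.486,-0.13,0,0,0.38,0.2,0.149,-0.514,-0.13,0,0,0.41,0.2,0.154,-0.53,-0.13,0,0,0.428,0.2,0.156,-0.537,-0.13,0,0,0.428,0.2,0.156,-0.537,-0.13,0,0,0.428,0.2],
)

```text
time_s: 10.15
eef_pos: [0.4797, 0.3668, 0.2098]
eef_rot: [0.0, 0.996, -0.084, -0.0]
wrist_force: [0.3, -0.6, -0.7]
opening: 0.507
grasp_force: 61.4
```

Run:
```python
from h import *
import cv2,pickle
ctrl.camera("wrist");ctrl.camera("wrist")
o=ctrl.get_obs();a=ctrl.camera("wrist")[:,:,::-1]
pickle.dump(o,open("w3.pkl","wb"));print(o["eef_pos"],o["eef_rot"],o["q"])
cv2.imwrite("pics/c3.png",a)
```

```text
[0.48000191 0.36555605 0.20972196] [ 3.40532589e-04  9.96384270e-01 -8.49601870e-02 -1.94166368e-04] [ 4.54521410e-01  3.39726246e-01  1.61172881e+00 -4.14336877e-04
  1.19082071e+00  2.19559702e+00]
```

View pics/c3.png

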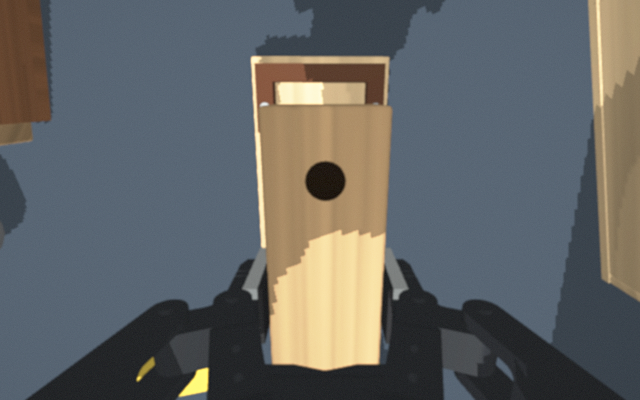

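The block is held straight with one hole at (325,181). Beyond it, the jig's far plate edge runs from (252,57) to (388,57) and the pocket's inner end from (274,82) to (365,82).

Run:
```python
from h import *
import pickle
o=pickle.load(open("w3.pkl","rb"));q=o["eef_rot"];M=R.from_quat([q[1],q[2],q[3],q[0]]).as_matrix()
t=lambda p:(M.T@(np.atleast_2d(p)-o["eef_pos"]).T).T.round(4)
print("plate",t(ray("wrist",[(252,57),(388,57)],.012,o)))
print("pocket",t(ray("wrist",[(274,82),(365,82)],.0195,o)), t(ray("wrist",[(255,64),(386,64)],.027,o)))
print("block",t(ray("wrist",[(325,181),(260,105),(391,106)],.165,o)))
```

```text
plate [[ 0.1006 -0.0525  0.1977]
 [ 0.1005  0.0458  0.1977]]
pocket [[ 0.0832 -0.0363  0.1902]
 [ 0.0831  0.0289  0.1902]] [[ 0.0945 -0.0478  0.1827]
 [ 0.0945  0.0421  0.1827]]
block [[ 0.0448 -0.      0.0447]
 [ 0.0699 -0.0209  0.0447]
 [ 0.0695  0.0213  0.0447]]
```

Request:
carry_out(
  steps=[0,-0.003,0.02,0,0,0,0.2,0,-0.003,0.045,0,0,0,0.2,0,-0.003,0.07,0,0,0,0.2,0,-0.003,0.09,0,0,0,0.2,0,-0.003,0.102,0,0,0,0.2,0,-0.003,0.108,0,0,0,0.2,0,-0.003,0.112,0,0,0,0.2,0,-0.003,0.114,0,0,0,0.2,0,-0.003,0.114,0,0,0,0.2,0,-0.003,0.114,0,0,0,0.2],
)

```text
time_s: 11.3
eef_pos: [0.4811, 0.3696, 0.0967]
eef_rot: [-0.0, 0.996, -0.085, 0.001]
wrist_force: [0.6, 0.3, -1.4]
opening: 0.504
grasp_force: 61.5
```

Request:
carry_out(
  steps=[0,0,0.001,0,0,0,0.2,0,0,0.002,0,0,0,0.2,0,0,0.003,0,0,0,0.2,0,0,0.0035,0,0,0,0.2,0,0,0.0035,0,0,0,0.2,0,0,0.0035,0,0,0,0.2],
)

```text
time_s: 11.9
eef_pos: [0.4806, 0.3695, 0.0932]
eef_rot: [0.0, 0.996, -0.085, 0.0]
wrist_force: [-2.0, -1.4, 6.8]
opening: 0.504
grasp_force: 62.2
```

Contact with the floor shows as 6.8 N on the wrist. Now I'll release and rise.

Request:
carry_out(
  steps=[0,0,0,0,0,0,0.6,0,0,0,0,0,0.7,0,0,0,0,0,0,0.75,0,0,0,0,0,0,0.75,0,0,0,0,0,0,0.75,0,0,0,0,0,0,0.75,0,0,-0.02,0,0,0,0.75,0,0,-0.06,0,0,0,0.75,0,0,-0.1,0,0,0,0.75,0,0,-0.14,0,0,0,0.75,-0.04,0,-0.15,0,0,0,0.75,-0.08,0,-0.15,0,0,0,0.75,-0.1,0,-0.15,0,0,0,0.75,-0.1,0,-0.15,0,0,0,0.75,-0.1,0,-0.15,0,0,0,0.75],
)

```text
invalid input
```

Run:
```python
from h import *
import cv2
o=ctrl.get_obs()
a=ctrl.camera("wrist")[:,:,::-1];b=ctrl.camera("scene")[:,:,::-1][150:300,230:470]
cv2.imwrite("pics/c4.png",np.vstack([a,cv2.resize(b,(320,200)).repeat(1,1) if 0 else cv2.copyMakeBorder(cv2.resize(b,(320,200)),0,0,0,320,cv2.BORDER_CONSTANT)]))
print(o["eef_pos"],o["wrist_force"])
```

```text
[0.48064667 0.36945794 0.09320203] [-2.01031566 -1.41783065  6.84355869]
```

View pics/c4.png

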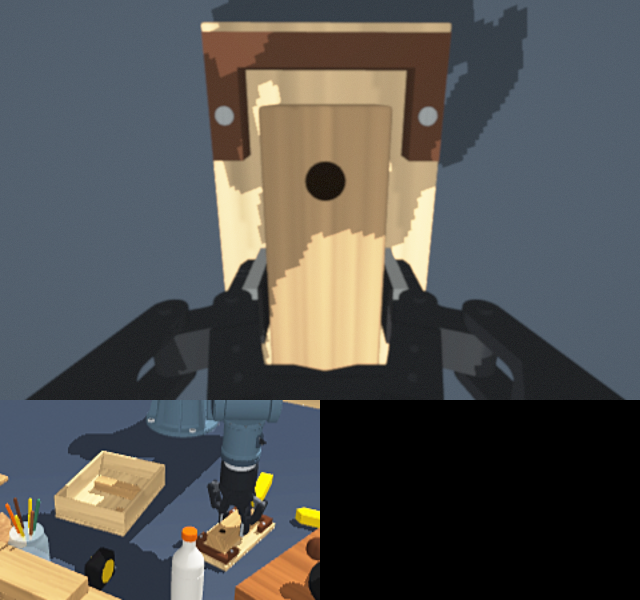

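The block is seated between the stops: block edges at x=260 to 391, inner stops at x=245 to 405. The move was refused because one row was a number short, so I'm resending it.

Request:
carry_out(
  steps=[0,0,0,0,0,0,0.6,0,0,0,0,0,0,0.75,0,0,0,0,0,0,0.75,0,0,0,0,0,0,0.75,0,0,0,0,0,0,0.75,0,0,0,0,0,0,0.75,0,0,-0.02,0,0,0,0.75,0,0,-0.06,0,0,0,0.75,0,0,-0.1,0,0,0,0.75,0,0,-0.14,0,0,0,0.75,-0.04,0,-0.15,0,0,0,0.75,-0.06,0,-0.15,0,0,0,0.75,-0.06,0,-0.15,0,0,0,0.75,-0.06,0,-0.15,0,0,0,0.75],
)

```text
time_s: 13.4
eef_pos: [0.4215, 0.3796, 0.2425]
eef_rot: [-0.0, 0.996, -0.085, 0.0]
wrist_force: [0.0, -0.2, 0.7]
opening: 0.749
grasp_force: 0.0
```

Run:
```python
from h import *
import cv2
a=ctrl.camera("wrist")[:,:,::-1];b=ctrl.camera("scene")[:,:,::-1][150:300,230:470]
cv2.imwrite("pics/c5.png",np.vstack([a,cv2.copyMakeBorder(cv2.resize(b,(320,200)),0,0,0,320,cv2.BORDER_CONSTANT)]))
```

```text
(no output)
```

View pics/c5.png

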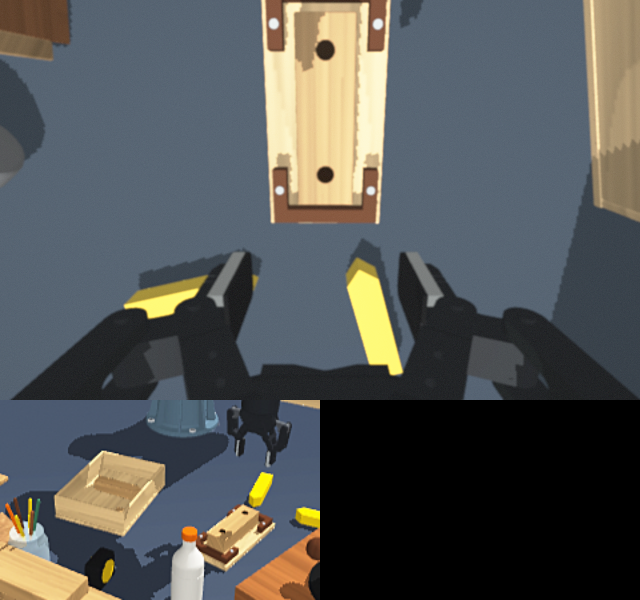

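The block lies centred and flat in the jig, holes up at (325,50) and (325,175). The offcut is in the box and the gripper is clear.

```bash
python3 -c "
from bench import ctrl
print(ctrl.hand_in())"
```

```text
the job is handed in; nothing more can be done
None
```

The pine offcut is in the scrap box and the two-hole block lies flat and centred in the jig, holes up; I handed the job in at about 13.5 s, and no verdict came back.

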